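Stand the fallen hygrometer up beside the drying trays

TASK

The top-heavy dial thermo-hygrometer has toppled back against the stacked drying trays, and the wooden paddle lies under its raised foot. First draw the paddle clear, then tip the instrument up on the back edge of its foot and ease it down without letting it drop, so that it stands upright and still by itself, about where its foot is now (within 8 cm), touching neither trays nor paddle. Handle it gently, do not let it fall, and leave everything else where it is.

Things in the scene. Friction and masses are not known exactly. Their poses are not given: they have to be found in the camera images.
- gauge_head (a point): Centre of the heavy round metal head (flat drum, 90 mm diameter, 30 mm thick front to back, white dial in front) of a dial thermo-hygrometer: a loose top-heavy stand-up instrument, 250 mm tall, 0.3 to 0.5 kg. The point is 205 mm above the foot's underside. Axes: z up along the stem (steel, 12 mm thick), +x out of the head's back, -x out of the dial, y across the dial.
- gauge_foot (a point): Centre of the underside of the instrument's square grey cast foot, 56 x 56 mm, 14 mm thick; axes as gauge_head. It tips about the foot's back lower edge: the line 28 mm along +x from here, parallel to y. Height 0 when it stands flat. At the start only that edge is on the bench; the front edge is raised 28 mm over the paddle.
- gauge_mid (a point): Centre of mass of the instrument, on its axis 146 mm above the foot's underside; axes as gauge_head. At the start it leans 30 degrees back, towards its own +x: the head's back rests on the tray edge 177 mm up from the foot's underside. It balances on the foot's back edge at 11 degrees from upright; nearer upright it falls forward on to its foot by itself.
- paddle_grip (a point): Point in the handle, 20 mm from the handle end, of a wooden bean-turning paddle, half-way up its thickness. Loose, 70 to 120 g, 320 mm long, lying flat on the bench about parallel to the trays' front, under the instrument's raised foot. Axes: x along the paddle from handle end to blade, z up. Handle 220 mm long, 22 wide, 12 thick; blade 100 mm long, 56 wide, 8 thick.
- paddle_mid (a point): Middle of the paddle's length (in the handle, 140 mm along its +x from paddle_grip; the blade starts 60 mm further on); same axes, 6 mm above the bench.
- tray_edge (a point): Middle of the upper front edge of two stacked wooden drying trays, fixed: together 300 mm long, 220 mm deep, 160 mm high, sides 16 mm thick, open at the top with beans on mesh about 50 mm below the rim. Axes: x along the front edge, y horizontal from the front (vertical face) to the back of the trays, z up.
- jar: Bystander: glass jar with metal lid, 72 mm in diameter, 85 mm high; origin at the centre of its underside.
- bowl: Bystander: metal bowl, 110 mm in diameter, 45 mm high; origin at the centre of its underside.
- mug: Bystander: white enamelled mug, 76 mm in diameter, 80 mm high, handle to its +y reaching 75 mm from the axis; origin at the centre of its underside.
- tin: Bystander: closed steel tin, 60 mm in diameter, 60 mm high; origin at the centre of its underside.
- counter: Bystander: steel hand tally counter, 44 x 36 mm, 34 mm high; origin at the centre of its underside.
- scoop: Bystander: metal hand scoop lying flat, 210 mm long, 72 mm wide, 34 mm high; origin under the joint of pan (100 mm along +x) and handle (110 mm along -x).
- brush: Bystander: bench brush lying flat along its x, 200 mm long, 42 mm wide, under 35 mm high; origin at about its middle, on the bench.

How it is judged:
By the outcome, as a careful person would: the job done as asked, in the order asked, and still so for the second after the job is handed in, with the robot touching nothing.
It also fails if it takes over 66 s, if anything falls off the work surface, if the arm or the gripper's body presses on something with over 40 N, if the wrist force passes 120 N, or if a joint passes its speed limit or range.

ROBOT

A 6-joint arm with a two-finger parallel gripper is mounted at the origin on the work surface. World frame = base frame: x ahead of the robot, y to its left, z up, the work surface at z = 0. Lengths are in mm, angles in rad, forces in N, time in s.
With the tool pointing down it reaches from about 300 to 775 mm from the base axis. Payload 14.6 kg.
Tool frame: the origin (TCP) lies on the centre line of the jaws, within the pads' length; the fingertips stand 8 mm ahead of it and the grasp point (between the pads) lies 11 mm behind it; z points along the fingers, y is the direction in which the jaws open and shut (so a half turn about z gives the same grasp; the last joint's range is limited). The gripper opens to 94 mm and grips with 3 to 60 N. Pads are 16 mm wide; open, the fingers measure 119 mm over their backs; the gripper's body (75 mm by 177 mm) begins 78 mm behind the grasp point.
Start: joints at [-1.35, 0.3, 1.521, -0, 1.321, -0.067], TCP at [156.107, -527.371, 213.446] pointing down, gripper open.
Joint ranges: [-3.03, 3.03], [-0.79, 2.21], [0.23, 2.52], [-1.04, 4.18], [0, 3.07], [-2.55, 2.55]. Speed limits (rad/s): [2.22, 2.22, 2.57, 3.14, 3.14, 3.14].

INTERFACE

Orientations are given as [roll, pitch, yaw] about the fixed x, y, z axes, in that order (R = Rz(yaw) Ry(pitch) Rx(roll)).
In Python, from cell import read_state, cams, manip gives the robot as it stands.
- The arm moves only by the shell command python3 -m handwheel 'ROWS' [OPENING] [FORCE]. ROWS is JSON, a list of rows, each a list of 4 numbers: the shift along the tool's x, y, z in m, then the turn about the tool's z in degrees. In form: [[dx, dy, dz, turn], ...]. A call has 1 to 5 rows; each row is the pose to reach, as a shift and turn from the pose measured when the call began, along the tool's axes at that moment; what a row does not reach only later rows make up. A row lasts 1/8 s, in which the tool goes at most 62.5 mm and 10.7 degrees, less where a joint would pass 70% of its speed; a pose out of reach is approached as far as the arm can. A call with a gripper value outside its range is refused whole. OPENING is the closure, from 0 (fully open) to 1 (shut), set as the call begins (- or left out, the last holds). The fingers move at their own pace and stop on an object; FORCE is the grip in N (left out, the last holds). Time passes only in rows, so rows that repeat a pose let the fingers close. It gives the time, the measured TCP pose, the force and the opening at its end, in the units of the state.
- read_state(): the state, without advancing time (a new reading comes with each control period).
- cams.camera(name): name is "scene" or "top"; returns the picture (480x640x3 uint8, red, green, blue); there is no depth.
- cams.get_calibration(name): a dict with "vertical_fov" (degrees; the focal length in pixels is half the picture's height over the tangent of half this angle, whatever the lens; pixels are square), "cx", "cy" (the principal point, pixels), "R" (3x3) and "t" (3): a world point X has camera coordinates R X + t. Camera axes: x right, y down, z forward; pixel columns grow to the right and rows downward; lengths in mm; the calibration is good to about 2 mm. A picture is of the moment at which its call begins. get_calibration takes no time and is no camera call.
- manip.sign_off(): hands the job in, once; it reports no verdict.
The state is a dict: "clock": time; "joints": joint angles; "qd": joint speeds; "effort": joint torques, N m; "eef_pos": TCP position; "eef_rot": TCP orientation; "wrist_force": force on the tool from outside, world axes, zero at the start; "moment": the same for the moment, N m; "finger_gap": finger opening in mm.
Only numpy, scipy, OpenCV 4.12 (cv2) and the standard library are available. Lean on these libraries where they do the work, as an engineer would, in place of code of your own. Each camera call takes 0.05 s, during which the arm holds its last target. There are 200 camera calls.

## Working session

There is one attempt and no reset: what is moved stays moved. The work goes in short steps, Python scripts to look and compute and a shell command to move; the robot and the scene stay as the last step left them, time stands still between calls to the robot, and variables do not carry over. Pictures are saved under pics/ and viewed, about 8 in all and at most 12, crops included, and the job is handed in when it is done.

```bash
mkdir -p pics; ls; cat > h.py <<'E'
import numpy as np, cv2
from cell import read_state, cams, manip
def snap(n,f):
    im=cams.camera(n); cv2.imwrite(f'pics/{f}.png',im[:,:,::-1]); return im
def cal(n):
    c=cams.get_calibration(n); f=240/np.tan(np.radians(c['vertical_fov'])/2)
    return f,c['cx'],c['cy'],np.array(c['R']),np.array(c['t']).ravel()
def ray(n,u,v):
    f,cx,cy,R,t=cal(n); d=R.T@np.array([(u-cx)/f,(v-cy)/f,1]); return -R.T@t,d/np.linalg.norm(d)
def onz(n,u,v,z):
    o,d=ray(n,u,v); return o+d*(z-o[2])/d[2]
def two(a,ua,b,ub):
    o,d=ray(a,*ua);p,e=ray(b,*ub)
    s=np.linalg.lstsq(np.c_[d,-e],p-o,rcond=None)[0]
    A=o+d*s[0];B=p+e*s[1]; return (A+B)/2,np.linalg.norm(A-B)
def proj(n,X):
    f,cx,cy,R,t=cal(n); p=R@np.array(X)+t; return np.array([cx+f*p[0]/p[2],cy+f*p[1]/p[2]])
E
python3 - <<'E'
from h import *
snap('scene','s0');snap('top','t0')
for n in('scene','top'):
    f,cx,cy,R,t=cal(n);print(n,f,cx,cy,-R.T@t,R.round(3).tolist(), cams.get_calibration(n).keys())
print(read_state())
E
```

```text
pics
scene 458.2624384962499 316.41402848893364 243.8688507298399 [1348.03403352  -29.5609664   624.84916115] [[0.03, 0.999, -0.011], [0.537, -0.025, -0.843], [-0.843, 0.019, -0.537]] dict_keys(['vertical_fov', 'cx', 'cy', 'R', 't'])
top 521.1437465751088 330.32022183297227 240.32068816644156 [ 295.79724456  -39.26676916 1450.66650814] [[-0.036, -0.999, -0.005], [-0.977, 0.036, -0.211], [0.211, -0.002, -0.977]] dict_keys(['vertical_fov', 'cx', 'cy', 'R', 't'])
{'clock': 0.1, 'joints': array([-1.34962311e+00,  3.00397864e-01,  1.52148158e+00, -2.34185108e-05,
        1.32068048e+00, -6.66098342e-02]), 'qd': array([-5.50767070e-04, -3.71509379e-04, -2.31708313e-03,  4.29905087e-05,
        1.13264502e-03, -3.30385284e-04]), 'effort': array([ 2.00384588e-03, -5.32635927e+01, -3.53280866e+01,  7.09961937e-02,
        2.34805467e-02, -6.08176993e-05]), 'eef_pos': array([ 156.04557589, -527.18262694,  212.96858334]), 'eef_rot': array([-3.14062602e+00, -4.17481884e-05,  2.87788843e-01]), 'wrist_force': array([ 0.98337102,  0.25803315, -0.142295  ]), 'moment': array([ 0.0096237 , -0.03483596, -0.02590715]), 'finger_gap': 93.81272295791187}
```

View pics/s0.png

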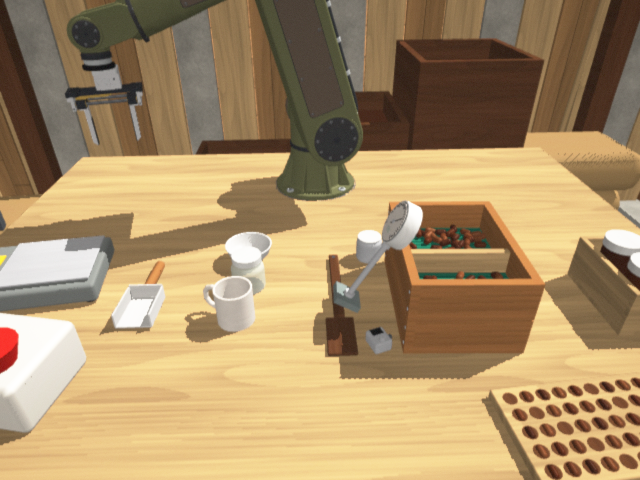

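View pics/t0.png

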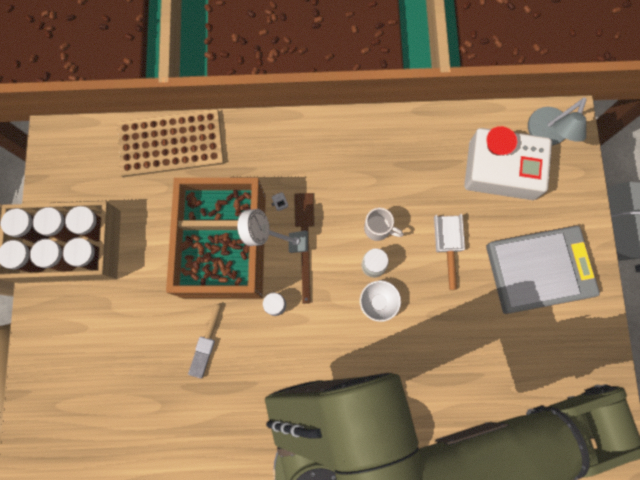

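The scene view shows the gauge (head 402,226; foot 347,296) leaning toward the trays (+y). The paddle lies along x, with its handle end at about 334,257 and its blade at 341,335. In the top view the head is at 253,227, the foot at 298,242, and the paddle runs from 306,302 to 304,194. I'll zoom in on both.

```bash
python3 - <<'E'
from h import *
s=cv2.imread('pics/s0.png')[190:370,190:430]; t=cv2.imread('pics/t0.png')[170:320,230:430]
a=cv2.resize(s,None,fx=3.3,fy=3.3,interpolation=2)[:594]; 
cv2.imwrite('pics/zs.png',a)
cv2.imwrite('pics/zt.png',cv2.resize(t,None,fx=4,fy=4,interpolation=2))
E
```

```text
(no output)
```

View pics/zs.png

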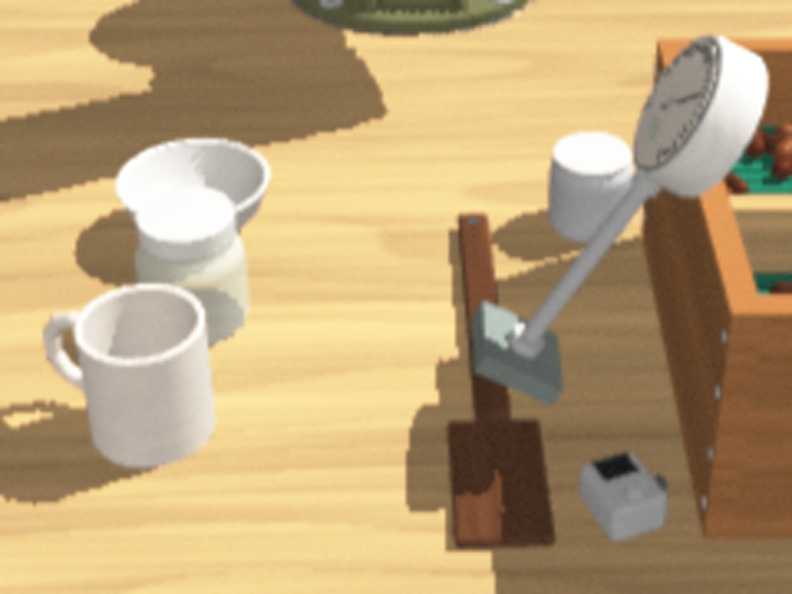

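View pics/zt.png

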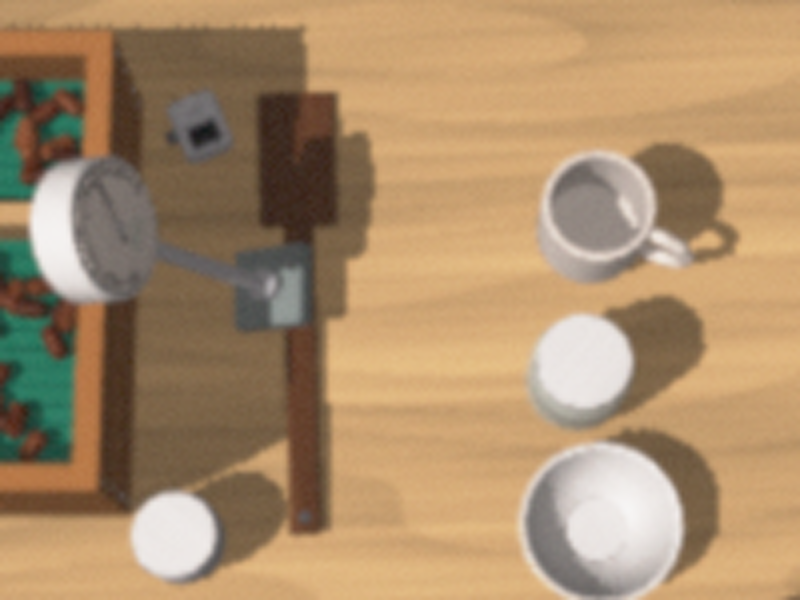

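```bash
python3 - <<'E'
from h import *
T=lambda u,v:(u/4+230,v/4+170)
S=lambda u,v:(u/3.3+190,v/3.3+190)
p=lambda *a:print(a[0],*[np.round(x,1) for x in a[1:]])
p('hEnd',onz('top',*T(306,530),12),onz('scene',*S(472,218),12))
p('blEnd',onz('top',*T(298,94),8),onz('scene',*S(505,545),8))
p('dial',*two('top',T(115,230),'scene',S(680,104)))
p('stembase',*two('top',T(267,285),'scene',S(525,338)))
p('stemtop',*two('top',T(158,250),'scene',S(650,180)))
p('footbackUpper',onz('top',*T(240,262),12),onz('top',*T(236,331),12))
p('scene foot corner near back upper',onz('scene',*S(562,375),12), 'low',onz('scene',*S(556,402),0))
p('frontupper',onz('top',*T(310,243),40),onz('top',*T(310,326),40),onz('scene',*S(482,303),40))
for n,q in dict(mug=(597,205,80),jar=(582,360,85),bowl=(602,520,45),tin=(176,535,60),counter=(200,125,34)).items(): p(n,onz('top',*T(*q[:2]),q[2]))
p('tray front edge',onz('top',*T(112,470),160),onz('top',*T(108,32),160))
E
```

```text
hEnd [434.1  29.   12. ] [442.   30.5  12. ]
blEnd [748.7  26.6   8. ] [757.3  29.6   8. ]
dial [606.1 135.3 197.2] 3.7
stembase [603.9  52.3  29.5] 3.0
stemtop [605.1 118.5 145.5] 10.9
footbackUpper [624.9  70.7  12. ] [575.3  74.5  12. ]Traceback (most recent call last):
  File "<stdin>", line 11, in <module>
  File "<stdin>", line 4, in <lambda>
    return _wrapfunc(a, 'round', decimals=decimals, out=out)
    return _wrapit(obj, method, *args, **kwds)
    result = getattr(arr, method)(*args, **kwds)
numpy._core._exceptions._UFuncNoLoopError: ufunc 'multiply' did not contain a loop with signature matching types (dtype('<U3'), dtype('float64')) -> None
```

```bash
python3 - <<'E'
from h import *
T=lambda u,v:(u/4+230,v/4+170)
S=lambda u,v:(u/3.3+190,v/3.3+190)
p=lambda *a:print(a[0],*[np.round(x,1) for x in a[1:]])
p('near back upper',onz('scene',*S(562,375),12));p('low',onz('scene',*S(556,402),0))
p('frontupper',onz('top',*T(310,243),40),onz('top',*T(310,326),40),onz('scene',*S(482,303),40))
for n,q in dict(mug=(597,205,80),jar=(582,360,85),bowl=(602,520,45),tin=(176,535,60),counter=(200,125,34)).items(): p(n,onz('top',*T(*q[:2]),q[2]))
p('tray front edge',onz('top',*T(112,470),160),onz('top',*T(108,32),160))
E
```

```text
near back upper [619.7  76.1  12. ]
low [631.2  71.5   0. ]
frontupper [630.3  19.6  40. ] [571.5  21.2  40. ] [580.2  28.2  40. ]
mug [ 639.9 -177.2   80. ]
jar [ 533.  -160.8   85. ]
bowl [ 430.3 -171.9   45. ]
tin [429.3 113.3  60. ]
counter [720.3  95.3  34. ]
tray front edge [461.5 141.5 160. ] [747.7 142.2 160. ]
```

Measurements agree with the given geometry. The pivot edge is at y≈68, the gauge lies in the plane x≈604, and the paddle is on y≈29 from x≈438 to 755. I'll grip the handle at x≈500 and slide the paddle sideways in −y. The foot opens that way, whereas pulling along x would jam the blade under it.

```bash
python3 -m handwheel '[[0.06,-0.053,0,3],[0.11,-0.1,0,6],[0.16,-0.145,0,9],[0.21,-0.19,0,12],[0.25,-0.225,0,16.5]]' 0.3 20; python3 -m handwheel '[[0.04,-0.04,0,0],[0.08,-0.08,0,0],[0.12,-0.12,0,0],[0.16,-0.16,0,0],[0.19,-0.2,0,0]]'
```

```text
clock: 0.72
eef_pos: [319.7, -259.0, 213.1]
eef_rot: [-3.141, 0.0, -0.003]
wrist_force: [1.8, -0.3, 0.8]
finger_gap: 65.8
clock: 1.35
eef_pos: [511.3, -57.8, 212.9]
eef_rot: [-3.141, 0.001, -0.002]
wrist_force: [0.0, -0.7, 0.6]
finger_gap: 65.9
```

```bash
python3 -m handwheel '[[-0.006,-0.045,0,0],[-0.011,-0.087,0.03,0],[-0.011,-0.087,0.08,0],[-0.011,-0.087,0.12,0],[-0.011,-0.087,0.12,0]]' 0.4
python3 - <<'E'
from h import *
im=snap('scene','s1')[170:370,230:470]; cv2.imwrite('pics/zs1.png',cv2.resize(im[:,:,::-1],None,fx=3,fy=3))
E
```

```text
clock: 1.98
eef_pos: [499.0, 29.4, 90.9]
eef_rot: [-3.141, 0.006, -0.002]
wrist_force: [-0.1, -0.4, 0.4]
finger_gap: 56.4
```

View pics/zs1.png

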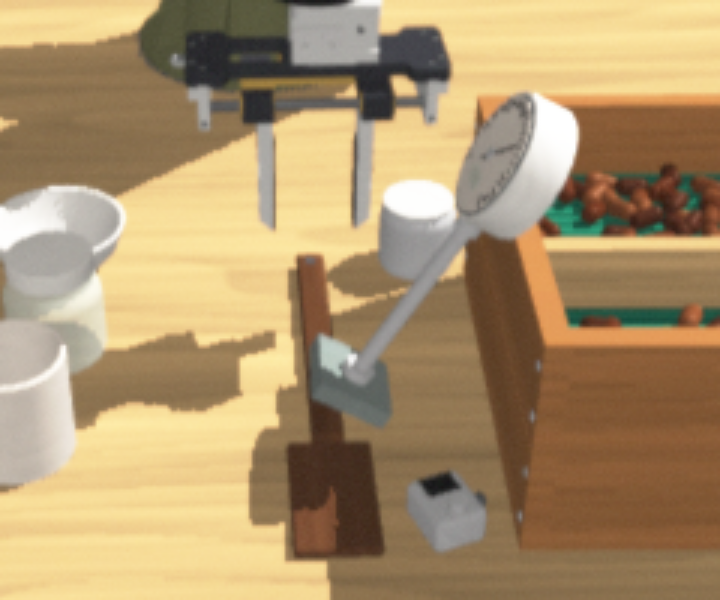

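The fingers (tips at crop 267 and 362, 225) straddle the handle line (crop ~312) and are clear of the head and tin. Next I descend and grip.

```bash
python3 -m handwheel '[[0,0,0.03,0],[0,0,0.06,0],[0,0,0.075,0],[0,0,0.079,0],[0,0,0.08,0]]'; python3 -m handwheel '[[0,0,0,0],[0,0,0,0],[0,0,0,0],[0,0,0,0],[0,0,0,0]]' 1 30;python3 -m handwheel '[[0,0,0,0],[0,0,0,0]]'
```

```text
clock: 2.65
eef_pos: [500.7, 29.4, 14.1]
eef_rot: [-3.141, 0.001, -0.003]
wrist_force: [-0.5, -0.1, 0.1]
finger_gap: 56.3
clock: 3.28
eef_pos: [500.8, 29.4, 14.2]
eef_rot: [-3.141, 0.001, -0.002]
wrist_force: [-0.5, 1.1, 2.8]
finger_gap: 21.1
clock: 3.52
eef_pos: [500.8, 29.4, 14.2]
eef_rot: [-3.141, 0.001, -0.002]
wrist_force: [-0.9, -0.5, 1.7]
finger_gap: 21.8
```

The gap is 21.8 mm, which matches the 22 mm handle. Sliding it out in −y.

```bash
python3 -m handwheel '[[0,0.006,0,0],[0,0.014,0,0],[0,0.022,0,0],[0,0.03,0,0],[0,0.038,0,0]]'; python3 -m handwheel '[[0,0.008,0,0],[0,0.016,0,0],[0,0.024,0,0],[0,0.034,0,0],[0,0.042,0,0]]'
python3 - <<'E'
from h import *
im=snap('top','t2')[150:330,210:450]; cv2.imwrite('pics/zt2.png',cv2.resize(im[:,:,::-1],None,fx=3,fy=3))
E
```

```text
clock: 4.15
eef_pos: [500.7, -9.3, 14.2]
eef_rot: [-3.141, 0.001, -0.003]
wrist_force: [1.1, 1.4, 1.8]
finger_gap: 21.6
clock: 4.78
eef_pos: [500.7, -51.9, 14.2]
eef_rot: [-3.141, 0.001, -0.003]
wrist_force: [0.2, 1.7, 2.2]
finger_gap: 21.1
```

View pics/zt2.png

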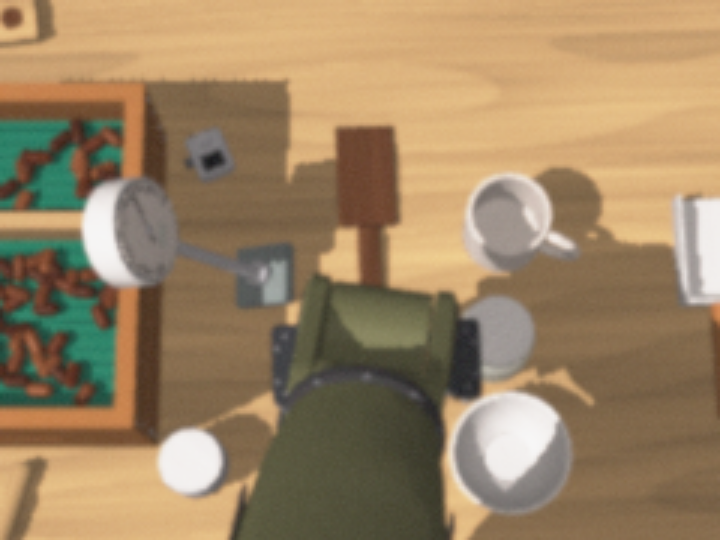

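The paddle has moved to y≈−52: its blade (crop 367,178) is well clear of the foot (crop 265,275), and the gauge is unmoved. Next I release, lift, and go above the head.

```bash
python3 -m handwheel '[[0,0,0,0],[0,0,0,0],[0,0,0,0],[0,0,-0.03,0],[0,0,-0.09,0]]' 0.5 10; python3 -m handwheel '[[0,0,-0.06,0],[0,0,-0.12,0],[0,0,-0.18,0],[0,0,-0.19,0],[0,0,-0.19,0]]' 0; python3 -m handwheel '[[0.03,-0.045,0,0],[0.06,-0.09,0,0],[0.08,-0.13,0,0],[0.1,-0.18,0,0],[0.103,-0.212,0,0]]'; python3 -m handwheel '[[0,0,0,0]]'
python3 - <<'E'
from h import *
im=snap('scene','s3')[120:370,270:530]; cv2.imwrite('pics/zs3.png',cv2.resize(im[:,:,::-1],None,fx=2.4,fy=2.4))
E
```

```text
clock: 5.45
eef_pos: [499.5, -52.3, 103.6]
eef_rot: [-3.14, 0.005, -0.003]
wrist_force: [0.6, -0.4, 0.7]
finger_gap: 46.9
clock: 6.08
eef_pos: [500.4, -52.5, 293.1]
eef_rot: [-3.14, 0.005, -0.003]
wrist_force: [-0.5, -0.2, -0.6]
finger_gap: 92.9
clock: 6.7
eef_pos: [604.0, 161.3, 289.4]
eef_rot: [-3.141, 0.01, -0.002]
wrist_force: [0.2, -0.8, -0.2]
finger_gap: 94.1
clock: 6.82
eef_pos: [603.5, 163.1, 286.6]
eef_rot: [-3.142, 0.014, 0.001]
wrist_force: [-0.8, -0.2, -0.4]
finger_gap: 93.8
```

View pics/zs3.png

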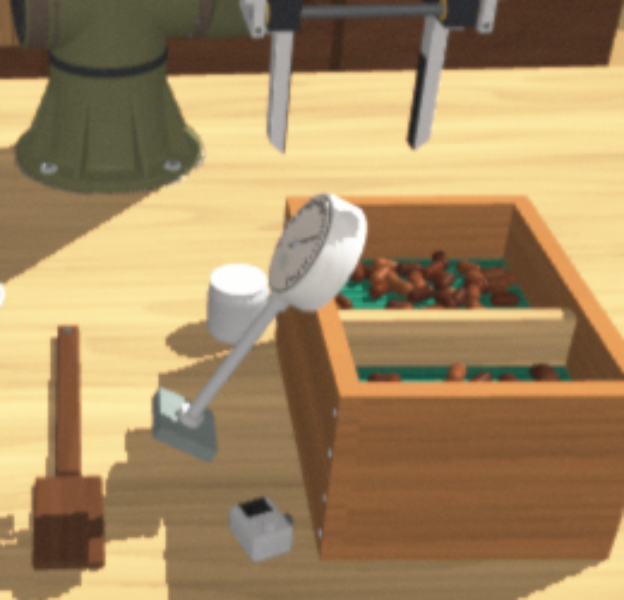

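The paddle is clear at the left (crop 68,450), the gauge is unmoved, and the fingers (crop 280 and 420) bracket the head. Descending.

```bash
python3 -m handwheel '[[0,0.003,0.02,0],[0,0.003,0.04,0],[0,0.003,0.055,0],[0,0.003,0.066,0],[0,0.003,0.072,0]]'; python3 -m handwheel '[[0,0,0,0],[0,0,0,0]]'
python3 - <<'E'
from h import *
im=snap('scene','s4')[120:370,270:530]; cv2.imwrite('pics/zs4.png',cv2.resize(im[:,:,::-1],None,fx=2.4,fy=2.4))
E
```

```text
clock: 7.5
eef_pos: [602.4, 158.6, 213.9]
eef_rot: [3.141, 0.015, -0.0]
wrist_force: [0.9, 1.1, -0.1]
finger_gap: 93.9
clock: 7.75
eef_pos: [602.6, 158.6, 214.4]
eef_rot: [3.141, 0.014, -0.0]
wrist_force: [-0.1, -0.2, -0.4]
finger_gap: 93.7
```

View pics/zs4.png

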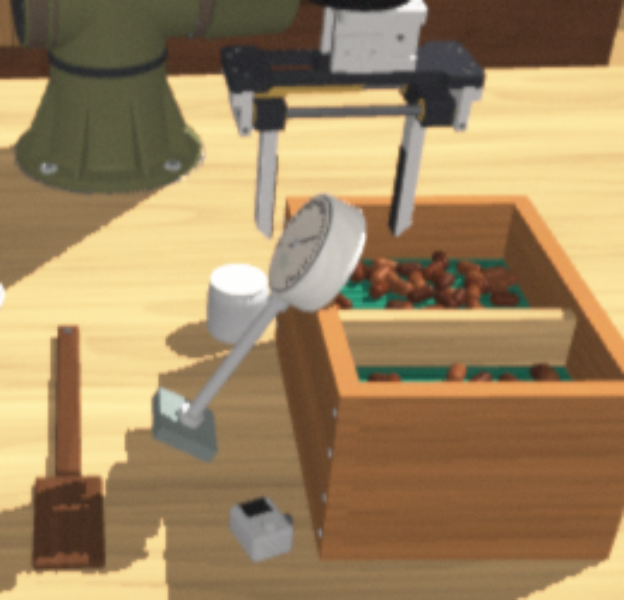

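The fingers straddle the head without touching: front tip at crop 265,232 and rear tip at 402,232. I'll close to about 54 mm and start pushing gently.

```bash
python3 -m handwheel '[[0,0,0,0],[0,0,0,0],[0,0,0,0],[0,0,0,0]]' 0.43 5; python3 -m handwheel '[[0,0.004,0,0],[0,0.008,0,0],[0,0.012,0,0],[0,0.016,0,0],[0,0.02,0,0]]'
python3 - <<'E'
from h import *
im=snap('scene','s5')[120:370,270:530]; cv2.imwrite('pics/zs5.png',cv2.resize(im[:,:,::-1],None,fx=2.4,fy=2.4))
E
```

```text
clock: 8.3
eef_pos: [602.6, 158.6, 214.4]
eef_rot: [3.141, 0.014, -0.0]
wrist_force: [-0.5, -0.5, -0.5]
finger_gap: 57.8
clock: 8.93
eef_pos: [602.6, 138.3, 214.4]
eef_rot: [3.141, 0.014, -0.0]
wrist_force: [-1.1, 1.1, 0.5]
finger_gap: 53.1
```

View pics/zs5.png

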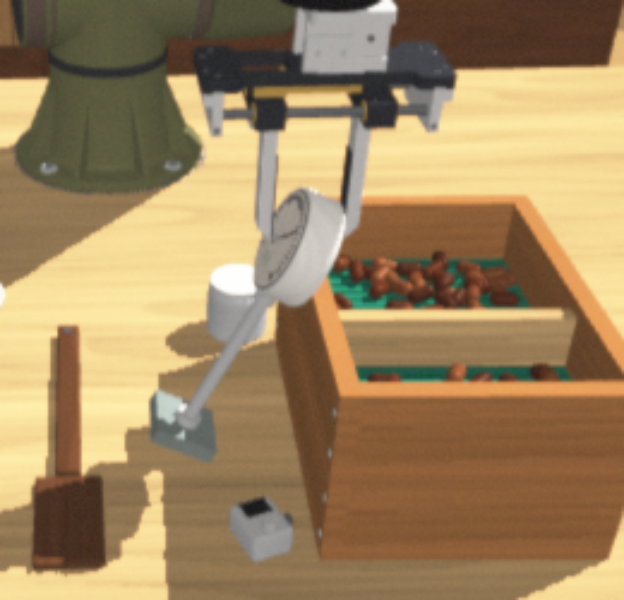

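It tips up cleanly about the back edge: the head has moved left to crop 300,247 and the foot is at about the same place (crop 183,425). I'll continue in small steps.

```bash
python3 -m handwheel '[[0,0.004,0,0],[0,0.008,0,0],[0,0.012,0,0],[0,0.016,0,0],[0,0.02,0,0]]' ; python3 -m handwheel '[[0,0.004,0,0],[0,0.008,0,0],[0,0.012,0,0],[0,0.016,0,0],[0,0.02,0,0]]' 0.48;  python3 -m handwheel '[[0,0.003,0,0],[0,0.006,0,0],[0,0.009,0,0],[0,0.011,0,0],[0,0.013,0,0]]' 0.51
python3 - <<'E'
from h import *
im=snap('scene','s6')[120:370,270:530]; cv2.imwrite('pics/zs6.png',cv2.resize(im[:,:,::-1],None,fx=2.4,fy=2.4))
E
```

```text
clock: 9.6
eef_pos: [602.6, 117.6, 214.4]
eef_rot: [3.141, 0.014, -0.001]
wrist_force: [-0.6, 1.4, 0.5]
finger_gap: 54.0
clock: 10.22
eef_pos: [602.6, 97.3, 214.4]
eef_rot: [3.141, 0.014, -0.001]
wrist_force: [-0.3, 0.7, -0.6]
finger_gap: 49.0
clock: 10.85
eef_pos: [602.5, 84.2, 214.4]
eef_rot: [3.141, 0.014, -0.001]
wrist_force: [-0.4, -0.0, -0.4]
finger_gap: 45.9
```

View pics/zs6.png

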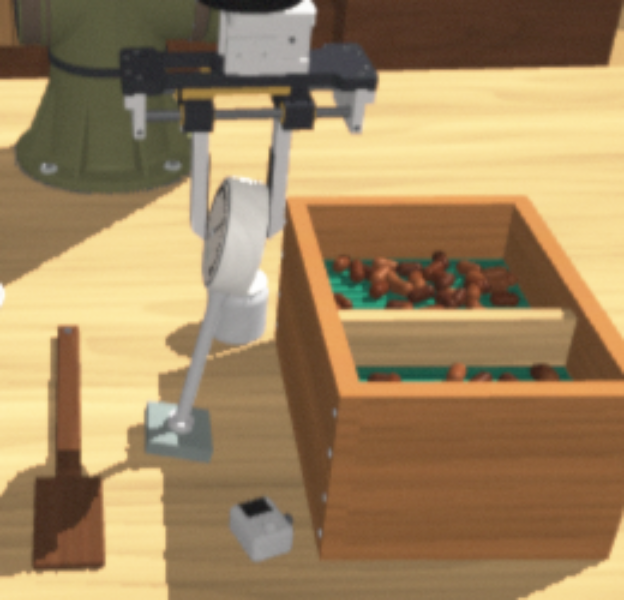

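The gauge is now near balance at about 10° and bracketed closely on both sides, with the front finger catching it. I'll ease it down slowly with the front finger leading.

```bash
python3 -m handwheel '[[0,0.002,0,0],[0,0.004,0,0],[0,0.006,0,0],[0,0.008,0,0],[0,0.010,0,0]]' 0.54; python3 -m handwheel '[[0,0.002,0,0],[0,0.004,0,0],[0,0.006,0,0],[0,0.008,0,0],[0,0.010,0,0]]' 0.57;  python3 -m handwheel '[[0,0.002,0,0],[0,0.004,0,0],[0,0.006,0,0],[0,0.008,0,0],[0,0.010,0,0]]' 0.6;python3 -m handwheel '[[0,0.0015,0,0],[0,0.003,0,0],[0,0.0045,0,0],[0,0.006,0,0],[0,0.0075,0,0]]' 0.61
python3 - <<'E'
from h import *
im=snap('scene','s7')[120:370,270:530]; cv2.imwrite('pics/zs7.png',cv2.resize(im[:,:,::-1],None,fx=2.4,fy=2.4))
E
```

```text
clock: 11.52
eef_pos: [602.5, 73.9, 214.4]
eef_rot: [3.141, 0.014, -0.001]
wrist_force: [-0.8, -0.9, -0.4]
finger_gap: 43.2
clock: 12.15
eef_pos: [602.5, 63.7, 214.4]
eef_rot: [3.141, 0.014, -0.001]
wrist_force: [0.6, -0.7, 0.1]
finger_gap: 40.5
clock: 12.78
eef_pos: [602.5, 53.6, 214.4]
eef_rot: [3.141, 0.014, -0.001]
wrist_force: [0.1, -0.3, -0.3]
finger_gap: 37.6
clock: 13.4
eef_pos: [602.5, 46.0, 214.4]
eef_rot: [3.141, 0.014, -0.001]
wrist_force: [-1.0, -0.1, -0.6]
finger_gap: 36.9
```

View pics/zs7.png

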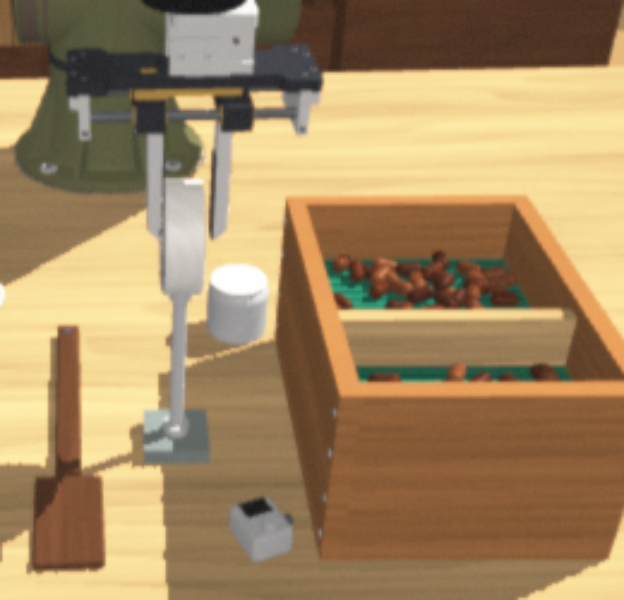

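It is almost flat. I'll go a few more mm at about 8 mm/s until the front finger comes off the dial, and watch whether the head stops following.

```bash
cat > m.py <<'E'
from h import *
import sys
# head drum white blob vs table: measure head columns at rows below fingertips, scene view
im=snap('scene',sys.argv[1]); hsv=cv2.cvtColor(im,cv2.COLOR_RGB2HSV)
m=(hsv[:,:,1]<45)&(hsv[:,:,2]>120)
for r in (228,234,260,280):
    c=np.where(m[r,325:356])[0]+325; print(r,c.min() if len(c) else None,c.max() if len(c) else None, len(c))
E
python3 m.py a0; python3 -m handwheel '[[0,0.001,0,0],[0,0.002,0,0],[0,0.003,0,0],[0,0.004,0,0]]' 0.6; python3 m.py a1;python3 -m handwheel '[[0,0.001,0,0],[0,0.002,0,0],[0,0.003,0,0],[0,0.003,0,0]]' 0.58; python3 m.py a2
```

```text
228 337 354 18
234 337 354 18
260 342 347 6
280 341 346 6
clock: 14.0
eef_pos: [602.5, 41.9, 214.4]
eef_rot: [3.141, 0.014, -0.001]
wrist_force: [-0.4, 0.0, 0.4]
finger_gap: 37.7
228 337 353 17
234 337 353 17
260 341 346 6
280 341 346 6
clock: 14.55
eef_pos: [602.5, 38.7, 214.4]
eef_rot: [3.141, 0.014, -0.001]
wrist_force: [0.2, -0.1, 0.1]
finger_gap: 39.4
228 337 353 17
234 337 353 17
260 341 346 6
280 341 346 6
```

The head has stopped following (column range unchanged in the last step), so it stands on its foot. I'll open slowly, lift straight up, then back off over the clear bench.

```bash
python3 -m handwheel '[[0,0,0,0],[0,0,0,0],[0,0,0,0],[0,0,0,0],[0,0,0,0]]' 0.2; python3 m.py a3; python3 -m handwheel '[[0,0,-0.01,0],[0,0,-0.03,0],[0,0,-0.06,0],[0,0,-0.09,0],[0,0,-0.12,0]]'; python3 -m handwheel '[[-0.02,0.02,0,0],[-0.06,0.05,0,0],[-0.1,0.08,0,0],[-0.15,0.1,0,0],[-0.2,0.15,0,0]]'; python3 -m handwheel '[[0,0,0,0],[0,0,0,0],[0,0,0,0],[0,0,0,0],[0,0,0,0]]'; python3 m.py a4
python3 - <<'E'
from h import *
import os
t=snap('top','t8'); s=cv2.imread('pics/a4.png')[120:400,150:550]
o=np.vstack([cv2.resize(s,(660,460))[:,:],]) 
tt=cv2.resize(t[150:350,180:480,::-1],None,fx=2,fy=2)
c=np.zeros((560,800,3),np.uint8); c[:280,:400]=s; c[:200*2-120,400:]=cv2.resize(t[150:360,180:480,::-1],(400,280))
d=cv2.resize(s[60:210,120:330],(392,280)); c[280:,:392]=d
cv2.imwrite('pics/f.png',c)
E
```

```text
clock: 15.22
eef_pos: [602.5, 38.8, 214.4]
eef_rot: [3.141, 0.014, -0.001]
wrist_force: [0.6, 0.8, -0.3]
finger_gap: 75.1
228 337 353 17
234 337 353 17
260 341 346 6
280 341 346 6
clock: 15.9
eef_pos: [604.1, 38.8, 336.3]
eef_rot: [3.141, 0.013, -0.001]
wrist_force: [0.5, 0.3, -0.2]
finger_gap: 75.3
clock: 16.52
eef_pos: [408.1, -105.2, 339.8]
eef_rot: [3.141, 0.012, 0.001]
wrist_force: [0.7, -0.6, 1.0]
finger_gap: 75.3
clock: 17.15
eef_pos: [408.4, -104.9, 339.5]
eef_rot: [3.141, 0.012, 0.001]
wrist_force: [0.0, -0.2, 0.9]
finger_gap: 75.2
228 337 353 17
234 337 353 17
260 341 346 6
280 341 346 6
```

View pics/f.png

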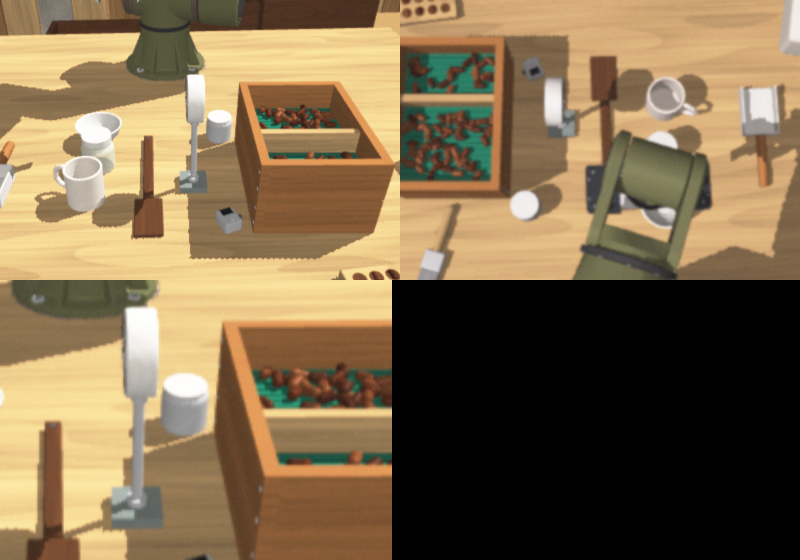

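The gauge stands upright (scene crop: head 195,98; foot 193,182), clear of both paddle and trays. It hasn't moved between frames, and the bystanders look in place. Handing in.

```bash
python3 -c "
from h import *
print(manip.sign_off())"
```

```text
the job is handed in; nothing more can be done
None
```

The gauge now stands upright by itself, with the paddle drawn clear. I handed the job in at about 17 s on the robot's clock.

- **Paddle:** I gripped the handle (gap read 21.8 mm against 22 mm nominal) and slid it about 80 mm sideways, away from the raised foot.
- **Gauge:** I bracketed the head loosely between the fingers and pushed it up on the back edge of the foot. Past the balance point I eased it down at about 16 mm/s or slower with the front finger. Then I opened, lifted straight up and backed off.
- **Last checks:** The head and stem pixel columns stayed the same from before release, through release and retreat. In both views the gauge stands well clear of paddle and trays, and the bystanders look unmoved by eye. The foot appears to be within about 1 cm of where it began. Wrist-force readings at the end of each move were within about 3 N.
- **Not checked:** I did not re-measure the foot's final position or the bystanders' positions numerically. In the last top view the arm hid most of the jar and bowl, though the scene view showed both in place.
- **Disagreements:** The two cameras' estimates of the paddle's ends differed by about 8 mm, and the two-view fix on the top of the stem had an 11 mm residual. Neither affected the result.

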